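# Shut the pot crate and swing its hasp over the staple

### The arm

A 6-joint arm with a two-finger parallel gripper is mounted at the origin on the work surface. World frame = base frame: x ahead of the robot, y to its left, z up, the work surface at z = 0. Lengths are in m, angles in rad, forces in N, time in s.
With the tool pointing down it reaches from about 0.35 to 0.85 m from the base axis. Payload 8.1 kg.
Tool frame: the origin (TCP) lies on the centre line of the jaws, within the pads' length; the fingertips stand 17 mm ahead of it and the grasp point (between the pads) lies 2 mm behind it; z points along the fingers, y is the line along which they close (so a half turn about z gives the same grasp; the last joint's range is limited). The gripper opens to 93 mm and grips with 3 to 60 N. Pads are 15 mm wide; open, the fingers measure 128 mm over their backs; the gripper's body (75 mm by 188 mm) begins 65 mm behind the grasp point.
Start: joints at [-1.234, 0.13, 1.488, -0, 1.523, -0.085], TCP at [0.246, -0.547, 0.236] pointing down, gripper open.
Joint ranges: [-2.96, 2.96], [-0.89, 2.26], [0.02, 2.5], [-1.34, 4.48], [0, 2.73], [-2.66, 2.66]. Speed limits (rad/s): [2.39, 2.39, 2.79, 3.14, 3.14, 3.14].

### API

Orientations are given as a rotation vector (axis times angle).
In Python, from plant import telemetry, viewer, order gives the robot as it stands.
- The arm moves only by the tool send_rows, never from a script. Its argument "plan" is a list that holds one entry, the list of rows, each a list of 5 numbers: the closure, from -1 (fully open) to 1 (shut), then the shift along the world's x, y, z normalised to -1 to 1, where 1 is 0.2 m, then the turn about the world's z normalised to -1 to 1, where 1 is 60 degrees. A call has 1 to 20 rows; each row is the pose to reach, as a shift and turn from the pose commanded when the call began; what a row does not reach only later rows make up. A row lasts 1/12 s, in which the tool goes at most 41.7 mm and 7.16 degrees, less where a joint would pass 70% of its speed; a pose out of reach is approached as far as the arm can. A call with a number of a shift or a turn outside -1 to 1 is refused whole. A call with a gripper value outside its range is refused whole. The fingers move at their own pace and stop on an object; "force" is the grip in N (left out, the last holds). Time passes only in rows, so rows that repeat a pose let the fingers close. It gives the time, the measured TCP pose, the force, the opening and the grip force at its end, in the units of the state.
- telemetry.read_state(): the state, without advancing time (a new reading comes with each control period).
- viewer.read_camera(name): name is "scene" or "top" or "wrist"; returns (picture, depth): 384x512x3 uint8, blue, green, red; 384x512 float32, m along the optical axis (not along the pixel's ray), 0 where there is no reading.
- viewer.calibration(name): a dict with "camera_matrix" (3x3 intrinsics, pixels), "extrinsics" (4x4, takes a point from camera to world coordinates); the wrist camera has in their place "hand_eye" (4x4, takes a point from camera to tool coordinates, whose origin is the TCP and whose axes are the flange's). Camera axes: x right, y up, looking along -z (the intrinsics and any distortion apply to the point x, -y, -z); pixel columns grow to the right and rows downward; lengths in m; the calibration is good to about 2 mm. The wrist camera is an equidistant fisheye: a pixel r from the principal point sees the ray r / f radians off the axis. A picture is of the moment at which its call begins: read the wrist's pose just before it. calibration takes no time and is no camera call.
- order.close_job(): hands the job in; it is judged then, once.
The state is a dict: "t": time; "q": joint angles; "dq": joint speeds; "joint_torque": joint torques, N m; "tool_pos": TCP position; "orientation": TCP orientation; "force": force on the tool from outside, world axes, zero at the start; "wrist_torque": the same for the moment, N m; "opening": finger opening in m; "gripper_force": force on a finger pad.
Only numpy, scipy, OpenCV 4.12 (cv2) and the standard library are available. Lean on these libraries where they do the work, as an engineer would, in place of code of your own. Each camera call takes 0.05 s, during which the arm holds its last target. There are 200 camera calls.

### The job

The plywood crate on the packing bench is packed with glazed pots: close it for dispatch. First shut the hinged lid fully, with the yellow hasp still folded back out of its way, then swing the hasp right over so that it lies flat on the lid with the lid's staple standing up through its slot. Leave the two loose jars and the tape roll standing where they are.

Things in the scene. Friction and masses are not known exactly. Their poses are not given: they have to be found in the camera images.
- crate: Plywood crate, fixed to the bench, 300 mm (its x) by 260 mm (its y) by 120 mm high. Origin: centre of its underside; z up. The top is in two parts, both with their upper face at z = 120 mm: a fixed front board (crate x -150 to -50, 10 mm thick) that carries the hasp, and the hinged lid (crate x -50 to +150 when shut).
- lid (a joint): Angle of the lid in rad: 0 shut (level), growing as it swings up. A plywood panel with two thin dark battens, 197 mm (crate x) by 260 mm (crate y) by 10 mm, 0.3 kg, hinged along crate x = +150 mm at z = 120 mm (axis in its upper face, along crate y). The hinge is stiff: the lid stays where it is left, so press it down all the way (a few newtons near its free edge).
- lid_hinge (a point): Middle of the lid's hinge axis, in the plane of the lid's upper face.
- lid_edge (a point): Middle of the lid's free edge, in the plane of its upper (outer) face, 199 mm from the hinge axis.
- staple_top (a point): Top of the steel wire staple, an upright loop on the lid's upper face: 18 mm wide along crate y, 6 mm thick, 18 mm high, 147 mm from the lid's hinge (at crate x = +3 mm, y = 0 when the lid is shut).
- hasp (a joint): Angle of the hasp's strap in rad: 0 lying flat over the lid (pointing to crate +x), 1.57 standing upright, about 2.8 folded right back over the front board. It is stiff enough to stay where it is left (about 0.035 N m).
- hasp_hinge (a point): Middle of the hasp's hinge axis, parallel to crate y, at crate x = -60 mm, y = 0, z = 126 mm (6 mm above the top of the crate).
- hasp_tip (a point): Middle of the strap's free end. The strap is yellow painted steel, 94 mm from hinge axis to free end, 50 mm wide, 4 mm thick, 50 g; its slot (for the staple) runs from 51 to 76 mm from the hinge axis and is 24 mm wide, leaving an 18 mm long solid bar at the free end and a solid plate near the hinge.
- green_jar: Loose dark green glazed open jar, 100 mm across, 105 mm high. Origin: centre of its underside; z up. A bystander.
- grey_jar: Loose grey-green glazed open jar, 80 mm across, 84 mm high. Origin: centre of its underside; z up. A bystander.
- tape_roll: Loose roll of yellow-orange packing tape lying flat, 100 mm across, 48 mm high. Origin: centre of its underside; z up. A bystander.

How it is judged:
By the outcome, as a careful person would: the job done as asked, in the order asked, and still so for the second after the job is handed in, with the robot touching nothing.
It also fails if it takes over 45 s, if anything falls off the work surface, if the arm or the gripper's body presses on something with over 40 N, if the wrist force passes 120 N, or if a joint passes its speed limit or range.

## Working session

There is one attempt and no reset: what is moved stays moved. The work goes in short steps, Python scripts to look and compute and a tool call to move; the robot and the scene stay as the last step left them, time stands still between calls to the robot, and variables do not carry over. Pictures are saved under pics/ and viewed, at most 10 in all, crops included, and the job is handed in when it is done.

Besides the shell and the picture viewer there is one more tool, called after ">>>" as a command line: name --argument value ..., lists and objects as JSON in quotes. send_rows: Moves the arm, as the interface text tells. Scaled input: -1 to 1 covers 0.2 m each way for a shift and 60 degrees each way for a turn. Its arguments: {"type":"object","properties":{"plan":{"type":"array"},"force":{"type":"number"}},"required":["plan"]}

```bash
mkdir -p pics; cat > h.py <<'E'
import numpy as np, cv2
from plant import telemetry, viewer, order
def pts(name):
    im,d=viewer.read_camera(name); c=viewer.calibration(name)
    K=np.array(c["camera_matrix"]);T=np.array(c["extrinsics"])
    v,u=np.mgrid[:d.shape[0],:d.shape[1]]
    P=np.stack([(u-K[0,2])/K[0,0]*d,-(v-K[1,2])/K[1,1]*d,-d],-1)
    W=P@T[:3,:3].T+T[:3,3]; W[d==0]=np.nan
    return im,d,W
E
python3 - <<'E'
from h import *
s=telemetry.read_state();print({k:np.round(v,3) for k,v in s.items()})
for n in("scene","top"):
    im,d,W=pts(n);cv2.imwrite(f"pics/{n}0.png",im);np.savez(f"{n}0.npz",im=im,W=W)
    c=viewer.calibration(n);print(n,np.round(c["camera_matrix"],1),np.round(c["extrinsics"],3),[k for k in c])
E
```

```text
{'t': np.float64(0.0), 'q': array([-1.234,  0.131,  1.489, -0.   ,  1.523, -0.085]), 'dq': array([-0.002,  0.001,  0.001,  0.   , -0.001,  0.001]), 'joint_torque': array([-3.0000e-03, -5.5985e+01, -4.9176e+01,  7.7000e-02,  3.6000e-02,
       -0.0000e+00]), 'tool_pos': array([ 0.245, -0.547,  0.235]), 'orientation': array([-3.07 , -0.657,  0.   ]), 'force': array([-0.161,  0.069, -0.413]), 'wrist_torque': array([-0.011, -0.002,  0.004]), 'gripper_force': np.float64(0.0), 'opening': np.float64(0.093)}
scene [[376.6   0.  252.8]
 [  0.  376.6 190.4]
 [  0.    0.    1. ]] [[ 8.240e-01 -3.170e-01  4.690e-01  1.004e+00]
 [ 5.660e-01  4.630e-01 -6.820e-01 -6.590e-01]
 [-1.000e-03  8.280e-01  5.610e-01  6.610e-01]
 [ 0.000e+00  0.000e+00  0.000e+00  1.000e+00]] ['camera_matrix', 'extrinsics']
top [[459.5   0.  251.2]
 [  0.  459.5 187.2]
 [  0.    0.    1. ]] [[ 0.013  0.991 -0.134  0.446]
 [-1.     0.014  0.005  0.024]
 [ 0.007  0.134  0.991  1.031]
 [ 0.     0.     0.     1.   ]] ['camera_matrix', 'extrinsics']
```

View pics/scene0.png

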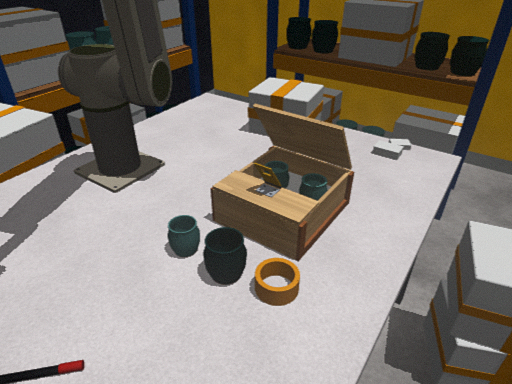

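View pics/top0.png

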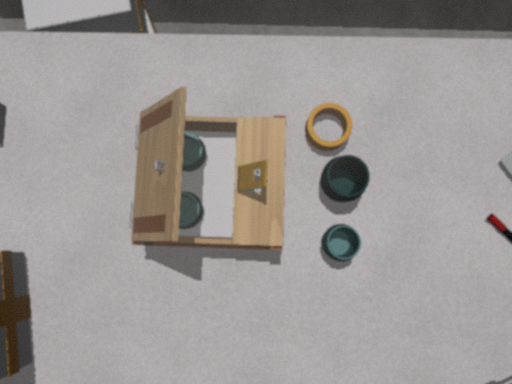

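The scene view shows the crate with its lid about 60–70° open and the jars and tape on its front side. In the top view the crate spans about cols 135–285, rows 90–247. Its +x points image-left (roughly world +y), the hasp is at (253,176) and the staple at (159,165). Next I'll measure these points.

```bash
python3 - <<'E'
from h import *
for n in("scene","top"):
    f=np.load(n+"0.npz");im,W=f["im"],f["W"]
    hsv=cv2.cvtColor(im,cv2.COLOR_BGR2HSV)
    z=W[...,2]
    box=(W[...,0]>.25)&(W[...,0]<.75)&(W[...,1]>-.1)&(W[...,1]<.4)
    m=box&(abs(z-.12)<.006)
    k,l,st,ce=cv2.connectedComponentsWithStats(m.astype(np.uint8))
    i=1+np.argmax(st[1:,4]);P=W[l==i]
    r=cv2.minAreaRect(P[:,:2].astype(np.float32));print(n,"top board",np.round(r[0],4),np.round(r[1],4),r[2],"z",np.median(P[:,2]),len(P));print(np.round(cv2.boxPoints(r),3))
    # lid: points above .135
    m=box&(z>.135)&(hsv[...,0]<22)
    ys=(hsv[...,0]>=20)&(hsv[...,0]<=32)&(hsv[...,1]>170)&box&(z>.1)
    Y=W[ys];print("yellow",ys.sum(),np.round(np.percentile(Y,[2,50,98],axis=0),3) if ys.sum() else'')
    if ys.sum(): 
        c=Y.mean(0);print(np.round(c,3),np.round(np.linalg.svd(Y-c,full_matrices=False)[2],3))
    k,l,st,ce=cv2.connectedComponentsWithStats((box&(z>.135)).astype(np.uint8))
    i=1+np.argmax(st[1:,4]);P=W[l==i];c=np.median(P,0);U=np.linalg.svd(P-c,full_matrices=False)[2]
    print("lid",len(P),np.round(c,3),np.round(U,3),np.round(np.percentile(P,[1,99],axis=0),3))
    for nm,(a,b) in {"scene":((266,176),(0,0)),"top":((253,176),(159,165))}.items():
        if nm==n:
            for u,v in(a,b): print(u,v,hsv[v,u],np.round(W[v,u],3))
E
```

```text
scene top board [0.5809 0.0023] [0.1026 0.2606] 88.89473724365234 z 0.12010423240230084 2489
[[ 0.45  -0.046]
 [ 0.71  -0.052]
 [ 0.712  0.051]
 [ 0.452  0.056]]
yellow 72 [[ 0.56  -0.008  0.133]
 [ 0.587  0.016  0.171]
 [ 0.606  0.04   0.207]]
[0.585 0.014 0.175] [[ 0.265 -0.647  0.715]
 [-0.92   0.051  0.387]
 [-0.288 -0.76  -0.582]]
lid 3047 [0.599 0.173 0.223] [[ 1.    -0.021  0.006]
 [-0.017 -0.545  0.838]
 [-0.015 -0.838 -0.545]] [[0.458 0.134 0.137]
 [0.714 0.231 0.285]]
266 176 [ 20 176  61] [0.576 0.021 0.16 ]
0 0 [108  58  22] [-1.498  0.475  0.361]
top top board [0.5848 0.0035] [0.1001 0.2604] 88.80574798583984 z 0.11965827805750118 5587
[[ 0.454 -0.044]
 [ 0.714 -0.049]
 [ 0.716  0.051]
 [ 0.456  0.056]]
yellow 0 
lid 6239 [0.583 0.179 0.233] [[-1.     0.015  0.008]
 [-0.001 -0.563  0.827]
 [ 0.017  0.826  0.563]] [[0.461 0.136 0.137]
 [0.715 0.242 0.285]]
253 176 [ 20 120 127] [0.584 0.017 0.171]
159 165 [ 18  85 126] [0.594 0.186 0.219]
```

Measured: crate origin ≈ (0.585, 0.103), crate +x ≈ world (0.02, 1.0) and lid hinge ≈ (0.588, 0.253, 0.12). The lid is at about 56°, which puts its edge at z = 0.285, matching the sizes given. The hasp is at about 2.1 rad with its tip near (0.585, −0.008, 0.207). I'll rise and travel above everything with the gripper closed.

>>> send_rows --plan '[[[1,0.2,0.1,0.4,0.1],[1,0.5,0.4,0.825,0.2],[1,1,1,0.825,0.3333],[1,1,1,0.825,0.3333],[1,1,1,0.825,0.3333],[1,1,1,0.825,0.3333],[1,1,1,0.825,0.3333],[1,1,1,0.825,0.3333],[1,1,1,0.825,0.3333],[1,1,1,0.825,0.3333],[1,1,1,0.825,0.3333]]]' --force 20

```text
t: 1.02
tool_pos: [0.4456, -0.3474, 0.4]
orientation: [-2.91, -1.183, 0.001]
force: [-1.2, -0.4, -0.4]
opening: 0.0244
gripper_force: 0.0
```

>>> send_rows --plan '[[[1,0.42,1,0,0.3333],[1,0.42,1,0,0.3333],[1,0.42,1,0,0.3333],[1,0.42,1,0,0.3333],[1,0.42,1,0,0.3333],[1,0.42,1,0,0.3333],[1,0.42,1,0,0.3333],[1,0.42,1,0,0.3333]]]'

```text
t: 1.68
tool_pos: [0.529, -0.1487, 0.3995]
orientation: [-2.662, -1.667, 0.003]
force: [-0.2, -0.2, -1.5]
opening: 0.0006
gripper_force: 0.0
```

>>> send_rows --plan '[[[1,0,1,0,0.41],[1,0,1,0,0.41],[1,0,1,0,0.41],[1,0,1,0,0.41],[1,0,1,0,0.41],[1,0,1,0,0.41],[1,0,1,0,0.41],[1,0,1,0,0.41]]]'

```text
t: 2.35
tool_pos: [0.5297, 0.0503, 0.4002]
orientation: [2.248, 2.195, -0.002]
force: [0.3, -0.7, 0.3]
opening: 0.0006
gripper_force: 0.0
```

>>> send_rows --plan '[[[1,0,0.9,0,0],[1,0,0.9,0,0],[1,0,0.9,0,0],[1,0,0.9,0,0],[1,0,0.9,0,0],[1,0,0.9,0,0],[1,0,0.9,0,0]]]'

```text
t: 2.93
tool_pos: [0.5303, 0.2309, 0.4001]
orientation: [2.246, 2.196, -0.002]
force: [-0.3, -0.7, 0.1]
opening: 0.0005
gripper_force: 0.0
```

>>> send_rows --plan '[[[1,0,-0.1,-0.2,0],[1,0,-0.15,-0.4,0],[1,0,-0.2,-0.55,0],[1,0,-0.255,-0.6,0],[1,0,-0.31,-0.64,0],[1,0,-0.37,-0.68,0],[1,0,-0.43,-0.73,0],[1,0,-0.48,-0.78,0],[1,0,-0.52,-0.84,0],[1,0,-0.56,-0.9,0],[1,0,-0.56,-0.9,0],[1,0,-0.56,-0.9,0]]]'

```text
t: 3.93
tool_pos: [0.5291, 0.1201, 0.2195]
orientation: [-2.245, -2.196, 0.003]
force: [0.1, -0.1, -0.7]
opening: 0.0007
gripper_force: 0.0
```

>>> send_rows --plan '[[[1,0,-0.04,-0.08,0],[1,0,-0.08,-0.2,0],[1,0,-0.1,-0.28,0],[1,0,-0.11,-0.34,0],[1,0,-0.11,-0.37,0],[1,0,-0.11,-0.39,0],[1,0,-0.11,-0.4,0],[1,0,-0.11,-0.4,0]]]'

```text
t: 4.6
tool_pos: [0.5298, 0.099, 0.141]
orientation: [2.245, 2.198, 0.0]
force: [-0.2, 0.4, -0.3]
opening: 0.0002
gripper_force: 0.0
```

```bash
python3 - <<'E'
from h import *
im,d,W=pts("scene");cv2.imwrite("pics/s1.png",cv2.resize(im[60:300,150:420],None,fx=2.5,fy=2.5))
E
```

```text
(no output)
```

View pics/s1.png

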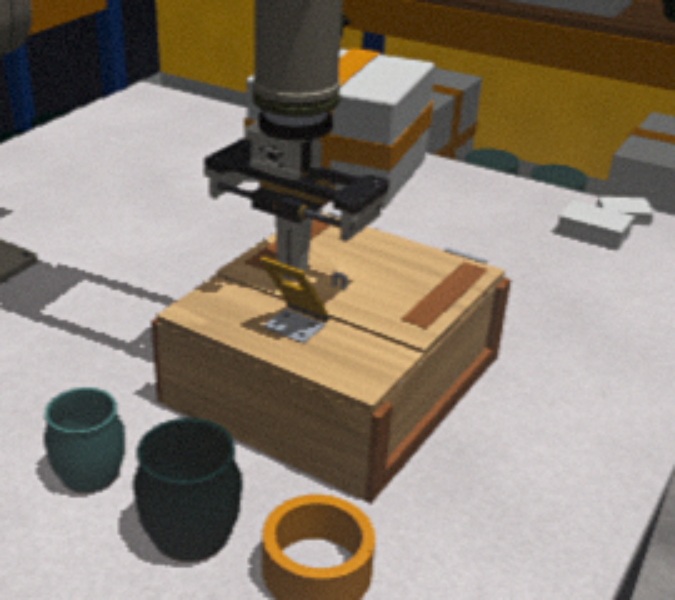

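The lid is nearly shut, with the seam at (380,330). The hasp still stands folded back at (295,285) and the fingers are on the lid at (295,265). Next I press down until the force rises.

>>> send_rows --plan '[[[1,0,0,-0.01,0],[1,0,0,-0.02,0],[1,0,0,-0.025,0],[1,0,0,-0.025,0]]]'

```text
t: 4.98
tool_pos: [0.5304, 0.0989, 0.1372]
orientation: [2.244, 2.197, 0.003]
force: [-2.6, 0.4, 8.7]
opening: 0.0005
gripper_force: 4.5
```

>>> send_rows --plan '[[[1,0,0,-0.005,0],[1,0,0,-0.005,0],[1,0,0,-0.005,0]]]'

```text
t: 5.23
tool_pos: [0.5305, 0.0989, 0.1371]
orientation: [2.244, 2.197, 0.003]
force: [-6.9, 0.4, 15.1]
opening: 0.0004
gripper_force: 7.9
```

>>> send_rows --plan '[[[1,0,0,0.1,0],[1,0,0,0.3,0],[1,0,0,0.9,0],[1,0,0,0.9,0],[1,0,0,0.9,0],[1,0,0,0.9,0],[1,0,-0.3,0.9,0],[1,0,-0.8,0.9,0],[1,0,-0.85,0.9,0],[1,0,-0.85,0.9,0],[1,0,-0.85,0.9,0],[1,0,-0.85,0.9,0]]]'

```text
t: 6.23
tool_pos: [0.5294, -0.0737, 0.3142]
orientation: [-2.25, -2.192, 0.001]
force: [-0.0, 0.0, -0.3]
opening: 0.0006
gripper_force: 0.0
```

```bash
python3 - <<'E'
from h import *
print(telemetry.read_state()["force"])
for n in("scene","top"):
    im,d,W=pts(n);cv2.imwrite(f"pics/{n}2.png",im)
    hsv=cv2.cvtColor(im,cv2.COLOR_BGR2HSV)
    for a in (.06,.09,.12,.16,.2,.24):
        m=(abs(W[...,1]-a)<.008)&(abs(W[...,2]-.12)<.03)&(W[...,0]>.64)&(W[...,0]<.70)
        m2=(abs(W[...,1]-a)<.008)&(abs(W[...,2]-.12)<.03)&(W[...,0]>.47)&(W[...,0]<.53)
        print(n,a,np.round([np.median(W[m][:,2]),np.median(W[m2][:,2])],4),end=' ')
    box=(abs(W[...,0]-.585)<.03)&(W[...,1]<.05)&(W[...,1]>-.06)&(W[...,2]>.135)&(W[...,2]<.23)
    box&=hsv[...,1]>100
    P=W[box];print("hasp",len(P),np.round(np.percentile(P,[3,50,97],axis=0),3) if len(P) else '')
    st=(abs(W[...,0]-.587)<.03)&(abs(W[...,1]-.106)<.03)&(W[...,2]>.126)&(W[...,2]<.16);P=W[st];print("staple",len(P),np.round(np.median(P,0),3) if len(P) else '')
E
```

```text
[-0.01259293  0.03840723 -0.31722518]
scene 0.06 [0.12 0.12] scene 0.09 [0.1205 0.1209] scene 0.12 [0.1209 0.1208] scene 0.16 [0.1207 0.1205] scene 0.2 [0.121  0.1207] scene 0.24 [0.1205 0.1203] hasp 238 [[ 0.557 -0.008  0.137]
 [ 0.584  0.015  0.172]
 [ 0.606  0.036  0.206]]
staple 25 [0.584 0.104 0.134]
top 0.06 [0.1198 0.1195] top 0.09 [0.1201 0.1197] top 0.12 [0.1201 0.12  ] top 0.16 [0.1203 0.12  ] top 0.2 [0.1202 0.1198] top 0.24 [0.1196 0.1196] hasp 594 [[ 0.562 -0.006  0.137]
 [ 0.585  0.019  0.17 ]
 [ 0.609  0.041  0.206]]
staple 26 [0.586 0.107 0.137]
```

View pics/scene2.png

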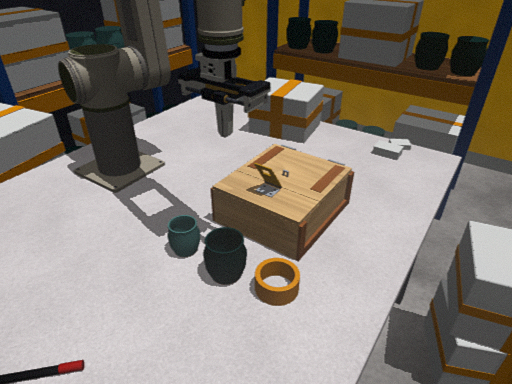

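Both views put the lid at z = 0.120 from edge to hinge, so it is fully shut. The hasp is unmoved, with its tip at y ≈ −0.008, z ≈ 0.206, and the staple is near (0.586, 0.106). Now I descend behind the hasp.

>>> send_rows --plan '[[[1,0.15,0.1,0,0],[1,0.27,0.1,-0.05,0],[1,0.27,0.1,-0.2,0],[1,0.27,0.1,-0.4,0],[1,0.27,0.1,-0.55,0],[1,0.27,0.1,-0.62,0],[1,0.27,0.1,-0.62,0],[1,0.27,0.1,-0.62,0]]]'

```text
t: 7.0
tool_pos: [0.5832, -0.0495, 0.19]
orientation: [-2.242, -2.199, 0.001]
force: [-0.0, 0.8, 0.3]
opening: 0.0003
gripper_force: 0.0
```

>>> send_rows --plan '[[[1,0,0.08,0,0],[1,0,0.15,0,0],[1,0,0.21,0,0],[1,0,0.27,0,0],[1,0,0.33,0,0],[1,0,0.38,0,0],[1,0,0.425,0,0],[1,0,0.47,-0.01,0],[1,0,0.51,-0.03,0],[1,0,0.54,-0.06,0],[1,0,0.57,-0.09,0],[1,0,0.6,-0.12,0],[1,0,0.61,-0.12,0],[1,0,0.61,-0.12,0]]]'

```text
t: 8.17
tool_pos: [0.583, 0.071, 0.1655]
orientation: [-2.244, -2.197, 0.002]
force: [0.6, 1.6, 0.1]
opening: 0.0004
gripper_force: 0.0
```

```bash
python3 - <<'E'
from h import *
im,d,W=pts("scene");cv2.imwrite("pics/s3.png",cv2.resize(im[60:260,180:380],None,fx=3,fy=3))
E
```

```text
(no output)
```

View pics/s3.png

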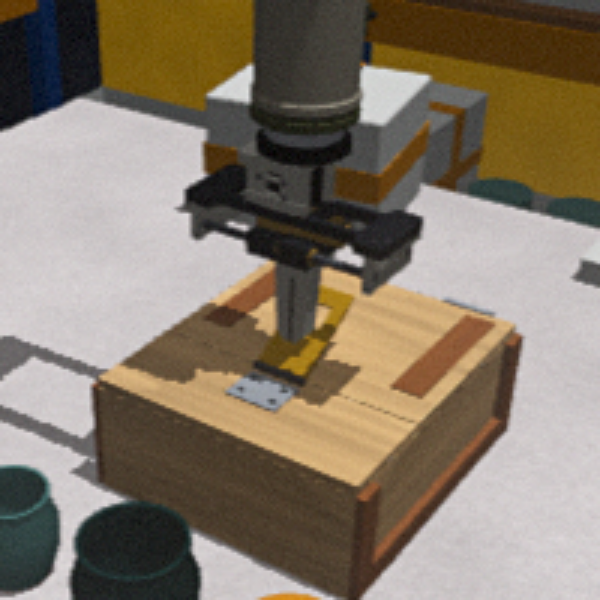

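The hasp (330,320) has swung past upright to about 30° above the lid, with the fingers behind it on the plate. Now I press it down.

>>> send_rows --plan '[[[1,0,0.01,-0.03,0],[1,0,0.02,-0.06,0],[1,0,0.02,-0.08,0],[1,0,0.02,-0.095,0],[1,0,0.02,-0.105,0],[1,0,0.02,-0.105,0]]]'

```text
t: 8.72
tool_pos: [0.5832, 0.0745, 0.1448]
orientation: [-2.245, -2.197, 0.001]
force: [-1.0, 0.7, -0.2]
opening: 0.0004
gripper_force: 0.0
```

>>> send_rows --plan '[[[1,0,0,-0.005,0],[1,0,0,-0.01,0],[1,0,0,-0.01,0]]]'

```text
t: 8.97
tool_pos: [0.5837, 0.0745, 0.1436]
orientation: [2.245, 2.197, 0.0]
force: [0.9, -0.0, 0.4]
opening: 0.0006
gripper_force: 0.0
```

>>> send_rows --plan '[[[1,0,0,-0.005,0],[1,0,0,-0.01,0],[1,0,0,-0.01,0]]]'

```text
t: 9.22
tool_pos: [0.5839, 0.0746, 0.1432]
orientation: [2.245, 2.197, 0.001]
force: [-5.0, -0.6, 10.7]
opening: 0.0007
gripper_force: 4.9
```

>>> send_rows --plan '[[[1,0,0,-0.005,0],[1,0,0,-0.01,0],[1,0,0,-0.01,0]]]'

```text
t: 9.47
tool_pos: [0.584, 0.0746, 0.143]
orientation: [2.244, 2.197, 0.001]
force: [-11.6, -0.3, 22.1]
opening: 0.0004
gripper_force: 11.0
```

It has met a firm stop at a tip height of 0.126. I'll lift clear and look.

>>> send_rows --plan '[[[1,0,0,0.1,0],[1,0,0,0.4,0],[1,0,0,0.9,0],[1,0,0,0.9,0],[1,-0.3,-0.2,0.9,0],[1,-0.8,-0.8,0.9,0],[1,-0.8,-0.8,0.9,0],[1,-0.8,-0.8,0.9,0],[1,-0.8,-0.8,0.9,0],[1,-0.8,-0.8,0.9,0],[1,-0.8,-0.8,0.9,0]]]'

```text
t: 10.38
tool_pos: [0.4217, -0.0882, 0.3209]
orientation: [2.247, 2.192, -0.0]
force: [-1.0, 0.7, 0.4]
opening: 0.0005
gripper_force: 0.0
```

```bash
python3 - <<'E'
from h import *
f=[]
for n,(r,c) in(("scene",(140,225)),("top",(120,140))):
    im,d,W=pts(n);f.append(cv2.resize(im[r:r+120,c:c+130],(390,360)))
    hsv=cv2.cvtColor(im,cv2.COLOR_BGR2HSV)
    B=(W[...,2]>.1)&(abs(W[...,0]-.585)<.03)
    for y in (.06,.075,.09,.105,.12,.13,.15,.2):
        m=B&(abs(W[...,1]-y)<.006)&(abs(abs(W[...,0]-.586)-.018)<.005);print(n,y,np.round(np.median(W[m][:,2]),4),end='; ')
    m=B&(W[...,2]>.13)&(abs(W[...,1]-.1)<.05);print("above .13",m.sum(),np.round(np.median(W[m],0),3) if m.any() else '')
    old=np.load(n+"0.npz")["W"]
    j=(W[...,1]<-.08)&(W[...,2]>.02)&(W[...,2]<.15)&(W[...,0]>.35)&(W[...,0]<.8); j0=(old[...,1]<-.08)&(old[...,2]>.02)&(old[...,2]<.15)&(old[...,0]>.35)&(old[...,0]<.8)
    print("bystanders",j.sum(),j0.sum(),np.round(W[j].mean(0),4),np.round(old[j0].mean(0),4))
cv2.imwrite("pics/f.png",np.hstack(f))
E
```

```text
scene 0.06 0.1254; scene 0.075 0.1255; scene 0.09 0.1255; scene 0.105 0.1253; scene 0.12 0.1251; scene 0.13 0.1256; scene 0.15 0.1202; scene 0.2 0.1198; above .13 18 [0.582 0.105 0.135]
bystanders 4150 4151 [ 0.6008 -0.1756  0.0594] [ 0.601  -0.1758  0.0593]
top 0.06 0.1253; top 0.075 0.1256; top 0.09 0.1252; top 0.105 0.1257; top 0.12 0.1254; top 0.13 0.1255; top 0.15 0.1191; top 0.2 0.1192; above .13 32 [0.586 0.107 0.136]
bystanders 1939 2783 [ 0.661  -0.1684  0.0585] [ 0.6071 -0.1693  0.0611]
```

View pics/f.png

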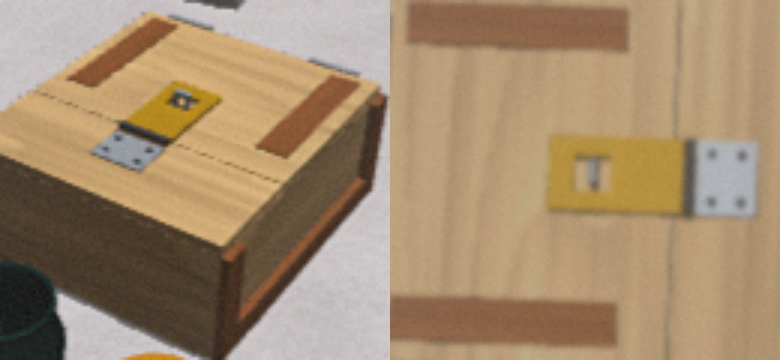

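The hasp lies flat, at an even z of 0.1255 along its length, with the staple standing up through its slot at (592,172). The lid is level, and the scene camera shows the jars and tape unmoved (the arm hides part of the top view).

```bash
python3 -c "
from plant import order
print(order.close_job())"
```

```text
the job is handed in; nothing more can be done
None
```

The crate is closed and the job handed in: the lid was shut fully first, then the hasp was swung flat over it with the staple up through its slot, and the jars and tape roll are where they were.

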